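# Put the touchstones away in their snap-lid case

### The job

Put the black touchstones away in the grey case: press the snap tab on the side of its cover inward while lifting the cover off, and stand the cover aside. Slide every stone that lies on the board in under the case's overhanging metal ledge, up to the back wall, side by side and flat on the deck. Then put the cover back and let the tab snap out under its keeper; leave the loupe, tweezers and black power adapter where they are.

Things in the scene. Friction and masses are not known exactly. Their poses are not given: they have to be found in the camera images.
- deck (a point): centre of the fixed grey case, on its flat deck, 8 mm above the board. Case axes: z up, x along the length (deck x = -89 to 89 mm), y across (deck y = -44 to 60 mm). Where y > 32 mm the deck is a bare loading apron without a rim. Low cleats, 6 to 12 mm high, all at y < -12 mm, locate the cover with 1 to 2 mm play. Starts covered, its +y pointing away from the robot within 0.3 rad
- ledge (a point): middle of the ledge's free edge, on its underside, deck axes. An aluminium back wall (deck y = -20.5 to -18.5 mm, x = -75 to 75) carries this overhanging ledge over deck y = -20.5 to -1 mm, underside 14 mm and top 17 mm above the deck. Stones slide in under it from the apron, towards -y
- keeper (a point): middle of the keeper's top, deck axes: a fixed lip, deck y = -32.5 to -39 mm on posts back to -42.5 mm, x = -20 to 20, 6.5 to 10 mm above the deck. It holds down the toe at the foot of the cover's tab; fingers on the tab must stay above it
- cover_grip (a point): point in the middle of the loose grey cover, 33 mm above its lower rim; axes x along, y across, z up. An open-bottomed box, x = -80 to 80, y = -30 to 32, 40 mm high, 2.5 mm walls, about 0.14 kg. Closed, it stands on the deck, axes along the deck's, this point at deck x = 0, y = 0, z = 33 mm. The snap tab is in the middle of its -y wall
- tab_pad (a point): middle of the outer face of the black ribbed tab pad (26 mm wide, 16 to 36 mm above the cover's rim), 5.5 mm proud of the -y wall: cover 67.5 mm across there, 62 with the tab in. Release: push towards the cover's +y. Gripping across y, one finger on the pad, one on the plain +y wall, presses the tab and holds the cover at once
- bay_1 (a point): middle of a stone stowed in the first bay, deck axes; deck x = -60 mm, y = 3.5 mm: the stone lies along y, its -y end against the back wall. Bays have no partitions; any stone may go in any bay
- bay_2 (a point): the same for the second bay, deck x = -20 mm
- bay_3 (a point): the same for the third bay, deck x = 20 mm
- bay_4 (a point): the same for the fourth bay, deck x = 60 mm
- tab (a joint): travel of the snap tab in m: 0 sprung out, 0.0052 pressed fully in (springy, 1.8 N to start, 5 N at the end). Its toe, at the foot of the tab, clears the keeper from about 0.0045 on; out, it reaches 3.5 mm under the keeper. Let go, the spring may shift the cover 1 mm towards +y
- stone_1_mid (a point): centre of a black touchstone, a bar 18 (its x) x 44 (its y) x 8 mm (z up), 28 g, lying flat on the board in front of the case; three or four such stones are there. Either end may go first
- stone_2_mid (a point): another, the same
- stone_3_mid (a point): another, the same
- stone_4_mid (a point): another, the same
- loupe: small folding loupe lying on the board, 22 x 33 x 12 mm, origin under its centre; to be left alone
- tweezers: steel tweezers lying on the board, 12 x 124 (its y) x 9 mm, origin under the centre; to be left alone
- adapter: black power adapter, 94 (its x) x 46 x 32 mm, lying on the board, origin under its centre; to be left alone
- bare_spot (a point): fixed point on the board top at the front right, in the middle of a bare stretch 90 (x) x 170 (y) mm where the cover can stand lengthwise along y; it may also stand anywhere else that is free. The microscope head hangs over the board left of the work, from x = 0.44 m on, y > 0, 0.19 m up and higher
There are look-alikes about, which are no part of the job. Leave any purple look-alike of the part that bears stone_2_mid alone.

How it is judged (in metres and radians):
On the way, in this order (a step that is already met when the one before it is completed fails the run):
1. the cover is lifted off the case ((z of cover_grip in the frame of deck above 0.08 m or horizontal distance between cover_grip and deck above 0.1 m)), for 0.2 s.
2. with the cover off, every stone is under the ledge, flat on the deck (x of stone_1_mid in the frame of deck between -0.07 and 0.07 m and y of stone_1_mid in the frame of deck between -0.004 and 0.0095 m and z of stone_1_mid in the frame of deck between 0 and 0.0075 m and angle between the y axis of each of stone_1_mid, stone_2_mid, stone_3_mid, stone_4_mid and the y axis of deck, either way round below 0.35 rad and angle between each of stone_1_mid, stone_2_mid, stone_3_mid, stone_4_mid's own z axis and vertical below 0.1 rad and x of stone_2_mid in the frame of deck between -0.07 and 0.07 m and y of stone_2_mid in the frame of deck between -0.004 and 0.0095 m and z of stone_2_mid in the frame of deck between 0 and 0.0075 m and x of stone_3_mid in the frame of deck between -0.07 and 0.07 m and y of stone_3_mid in the frame of deck between -0.004 and 0.0095 m and z of stone_3_mid in the frame of deck between 0 and 0.0075 m and x of stone_4_mid in the frame of deck between -0.07 and 0.07 m and y of stone_4_mid in the frame of deck between -0.004 and 0.0095 m and z of stone_4_mid in the frame of deck between 0 and 0.0075 m and distance between cover_grip and deck above 0.08 m), for 0.2 s.
At the end, for the whole second after the job is handed in: every stone present flat on the deck under the ledge, its centre within 6 mm of stowed depth, within the case's length and within 0.35 rad of square; cover within 2.5 mm of fully down, 4 mm of central and 0.06 rad, tab sprung out (under 1.5 mm) below its keeper (x of stone_1_mid in the frame of deck between -0.07 and 0.07 m and y of stone_1_mid in the frame of deck between -0.004 and 0.0095 m and z of stone_1_mid in the frame of deck between 0 and 0.0075 m and angle between the y axis of each of stone_1_mid, stone_2_mid, stone_3_mid, stone_4_mid and the y axis of deck, either way round below 0.35 rad and angle between each of stone_1_mid, stone_2_mid, stone_3_mid, stone_4_mid's own z axis and vertical below 0.1 rad and x of stone_2_mid in the frame of deck between -0.07 and 0.07 m and y of stone_2_mid in the frame of deck between -0.004 and 0.0095 m and z of stone_2_mid in the frame of deck between 0 and 0.0075 m and x of stone_3_mid in the frame of deck between -0.07 and 0.07 m and y of stone_3_mid in the frame of deck between -0.004 and 0.0095 m and z of stone_3_mid in the frame of deck between 0 and 0.0075 m and x of stone_4_mid in the frame of deck between -0.07 and 0.07 m and y of stone_4_mid in the frame of deck between -0.004 and 0.0095 m and z of stone_4_mid in the frame of deck between 0 and 0.0075 m and x of cover_grip in the frame of deck between -0.004 and 0.004 m and y of cover_grip in the frame of deck between -0.004 and 0.004 m and z of cover_grip in the frame of deck between 0.031 and 0.0355 m and angle between the y axis of cover_grip and the y axis of deck, either way round below 0.06 rad and value of joint tab below 0.0015 m); the robot touches nothing.
It fails at once if the loupe, tweezers or adapter is moved more than 30 mm (distance of any of loupe, tweezers, adapter from where it was at the start of the episode above 0.03 m).
Of stone_1, stone_2, stone_3, stone_4 only 3 to 4 are there at a start; the rules pass over those that are not, and their reading is None.
At some moment in a run one of stone_1, stone_2, stone_3, stone_4 may be knocked a few centimetres aside while the robot is not near it.
Once in a run the grip may slacken for a moment while it holds something.
It also fails if it takes over 210 s, if anything falls off the work surface, if the arm or the gripper's body presses on something with over 40 N, if the wrist force passes 120 N, or if a joint passes its speed limit or range.

### The arm

A 6-joint arm with a two-finger parallel gripper is mounted at the origin on a cart in front of the work surface, level with it; the furniture and walls round the work are solid. World frame = base frame: x ahead of the robot, y to its left, z up, the work surface at z = 0. Lengths are in mm, angles in rad, forces in N, time in s.
With the tool pointing down it reaches from about 300 to 775 mm from the base axis. Payload 14.6 kg.
Tool frame: the origin (TCP) lies between the finger pads; the fingertips stand 19 mm ahead of it and the grasp point (between the pads) is the TCP; z points along the fingers, y is the line along which they close (so a half turn about z gives the same grasp; the last joint's range is limited). The gripper opens to 94 mm and grips with 3 to 60 N. Pads are 16 mm wide; open, the fingers measure 119 mm over their backs; the gripper's body (75 mm by 177 mm) begins 78 mm behind the grasp point.
Start: joints at [-1.214, 0.3, 1.521, -0, 1.321, -0.067], TCP at [226.167, -501.336, 224.446] pointing down, gripper open.
Joint ranges: [-3.03, 3.03], [-0.79, 2.21], [0.23, 2.52], [-1.04, 4.18], [0, 3.07], [-2.55, 2.55]. Speed limits (rad/s): [2.22, 2.22, 2.57, 3.14, 3.14, 3.14].

### API

Orientations are given as [roll, pitch, yaw] about the fixed x, y, z axes, in that order (R = Rz(yaw) Ry(pitch) Rx(roll)).
In Python, from cell import monitor, imaging, job, find_in, trace gives the robot as it stands. The module is installed in compiled form; this text tells all that it offers.
- The arm moves only by the tool arm_command, never from a script. Its argument "steps" is a list of rows, each a list of 5 numbers: the opening, from 0 (shut) to 1 (fully open), then the shift along the tool's x, y, z in mm, then the turn about the tool's z in degrees. In form: [[gripper, dx, dy, dz, turn], ...]. A call has 1 to 20 rows; each row is the pose to reach, as a shift and turn from the pose commanded when the call began, along the tool's axes at that moment; what a row does not reach only later rows make up. A row lasts 1/8 s, in which the tool goes at most 62.5 mm and 10.7 degrees, less where a joint would pass 70% of its speed; a pose out of reach is approached as far as the arm can. A call with a gripper value outside its range is refused whole. The fingers move at their own pace and stop on an object; "force" is the grip in N (left out, the last holds). Time passes only in rows, so rows that repeat a pose let the fingers close. It gives the time, the measured TCP pose, the force, the opening and the grip force at its end, in the units of the state.
- monitor.read_state(): the state, without advancing time (a new reading comes with each control period).
- imaging.camera(name): name is "side" or "top" or "wrist"; returns a dict with "img" (400x640x3 uint8, red, green, blue), "mtx" (3x3 intrinsics, pixels), "view" (4x4, takes a point from world to camera coordinates). Camera axes: x right, y down, z forward; pixel columns grow to the right and rows downward; lengths in mm; the calibration is good to about 2 mm. A picture is of the moment at which its call begins. There is no depth.
- job.sign_off(): hands the job in; it is judged then, once.
Trained networks look in a picture, given as the dict that the camera call returned (one of the last four; its "shot" number tells which), for a name from the list of things; names that differ only in an ending like _2 or _b are one class to them, and where a whole thing is asked for, a point or a joint stands for the part that bears it (a point fixed in the world has none). Each returns a list of dicts, best first, with "p" (0 to 1); they miss things now and then, are a little off and sometimes report something else, mostly with a low value. They report only what shows in the picture. A call takes as long as a camera call. They do not tell look-alikes from the thing itself.
- find_in(picture, target): "rect" ([centre column, centre row, width, height] in pixels, round what is visible of it).
- trace(picture, target): "region" (400x640 bool, what is visible of it) and "rect" ([centre column, centre row, width, height] in pixels, round what is visible of it).
The state is a dict: "clock": time; "joints": joint angles; "qd": joint speeds; "effort": joint torques, N m; "eef_pos": TCP position; "eef_rot": TCP orientation; "wrist_force": force on the tool from outside, world axes, zero at the start; "moment": the same for the moment, N m; "finger_gap": finger opening in mm; "finger_force": force on a finger pad.
Only numpy, scipy, OpenCV 4.12 (cv2) and the standard library are available. Lean on these libraries where they do the work, as an engineer would, in place of code of your own. Each camera call takes 0.05 s, during which the arm holds its last target. There are 200 camera calls.

## Working session

There is one attempt and no reset: what is moved stays moved. The work goes in short steps, Python scripts to look and compute and a tool call to move; the robot and the scene stay as the last step left them, time stands still between calls to the robot, and variables do not carry over. Pictures are saved under pics/ and viewed, at most 14 in all, crops included, and the job is handed in when it is done.

Besides the shell and the picture viewer there is one more tool, called after "Call:" in YAML: its name, and indented under it one key for each argument. arm_command: Moves the arm, as the interface text tells. Its arguments: {"type":"object","properties":{"steps":{"type":"array","items":{"type":"array","items":{"type":"number"}}},"force":{"type":"number"}},"required":["steps"]}

```bash
mkdir -p pics; cat > h.py <<'E'
import numpy as np, cv2
from cell import monitor, imaging, job, find_in, trace
def shot(n,save=None):
    c=imaging.camera(n)
    if save: cv2.imwrite(f'pics/{save}.png',cv2.cvtColor(c['img'],cv2.COLOR_RGB2BGR))
    return c
def proj(c,P):
    P=np.atleast_2d(P); q=P@c['view'][:3,:3].T+c['view'][:3,3]; q=q@c['mtx'].T
    return q[:,:2]/q[:,2:]
def back(c,uv,z):
    uv=np.atleast_2d(uv).astype(float); R=c['view'][:3,:3];t=c['view'][:3,3]
    o=-R.T@t; d=np.c_[uv,np.ones(len(uv))]@np.linalg.inv(c['mtx']).T@R
    return o+d*((z-o[2])/d[:,2])[:,None]
def minrect(c,region,z):
    m=region.astype('uint8'); cs,_=cv2.findContours(m,0,2); k=max(cs,key=cv2.contourArea)
    w=back(c,k[:,0,:],z)[:,:2].astype('float32'); return cv2.minAreaRect(w)
E
python3 - <<'E'
from h import *
s=monitor.read_state(); print({k:np.round(v,3) for k,v in s.items()})
for n in ['top','side','wrist']:
    c=shot(n,n+'0'); R=c['view'][:3,:3]; print(n,np.round(-R.T@c['view'][:3,3]),np.round(R[2],2),c['mtx'][0,0])
    if n!='wrist':
        for t in ['stone_1_mid','cover_grip','tab_pad','loupe','tweezers','adapter']:
            print(t)
            for r in find_in(c,t):
                print('  ',round(r['p'],2),np.round(r['rect']),np.round(back(c,r['rect'][:2],0)[0]))
    else: pass
E
```

```text
{'clock': np.float64(0.0), 'joints': array([-1.214,  0.3  ,  1.522, -0.   ,  1.321, -0.067]), 'qd': array([-0.001, -0.001,  0.   , -0.   , -0.   , -0.001]), 'effort': array([ 0.0000e+00, -5.3180e+01, -3.5273e+01,  7.1000e-02,  2.4000e-02,
       -0.0000e+00]), 'eef_pos': array([ 226.07 , -501.104,  223.885]), 'eef_rot': array([-3.14 , -0.   ,  0.424]), 'wrist_force': array([ 0.758, -0.497,  0.065]), 'moment': array([-0.025, -0.006,  0.036]), 'finger_force': np.float64(0.0), 'finger_gap': np.float64(93.919)}
top [ 392. -246.  949.] [ 0.15  0.02 -0.99] 457.6229216045102
stone_1_mid
   0.57 [263. 262.  12.  24.] [ 406. -126.    0.]
   0.26 [306. 180.  82.  36.] [ 578. -212.    0.]
cover_grip
   0.65 [305. 181.  81.  32.] [ 576. -211.    0.]
tab_pad
   0.51 [307. 194.  11.   3.] [ 548. -215.    0.]
loupe
   0.61 [386. 219.  16.  15.] [ 495. -380.    0.]
tweezers
   0.56 [405. 217.   4.  24.] [ 499. -419.    0.]
adapter
   0.84 [399. 142.  28.  48.] [ 661. -410.    0.]
side [ 559. -910.  581.] [-0.02  0.79 -0.61] 372.6073931260031
stone_1_mid
   0.58 [333. 214.  46.  50.] [ 586. -218.    0.]
cover_grip
   0.79 [330. 205.  31.  54.] [ 579. -183.    0.]
tab_pad
   0.22 [266. 184.  16.   4.] [ 406. -104.    0.]
loupe
   0.6 [291. 261.  13.  16.] [ 500. -374.    0.]
   0.36 [267. 185.  16.   0.] [ 410. -109.    0.]
tweezers
   0.85 [310. 275.  62.  10.] [ 542. -410.    0.]
adapter
   0.62 [370. 273.  46.  27.] [ 663. -397.    0.]
wrist [ 302. -468.  384.] [-0.26 -0.12 -0.96] 304.66198502310215
```

```bash
python3 - <<'E'
import cv2
a=cv2.imread('pics/top0.png'); cv2.imwrite('pics/top0c.png',cv2.resize(a[110:310,210:450],None,fx=3.2,fy=3,interpolation=cv2.INTER_CUBIC))
E
```

```text
(no output)
```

View pics/top0c.png

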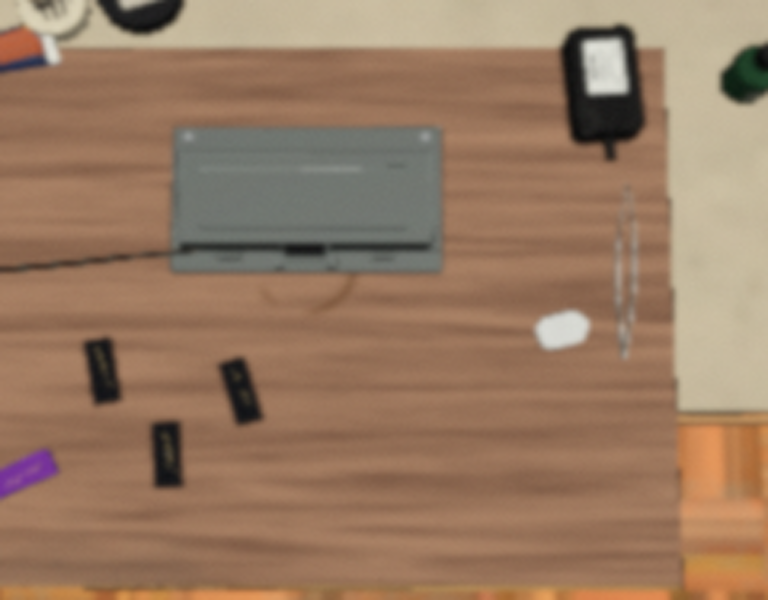

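View pics/side0.png

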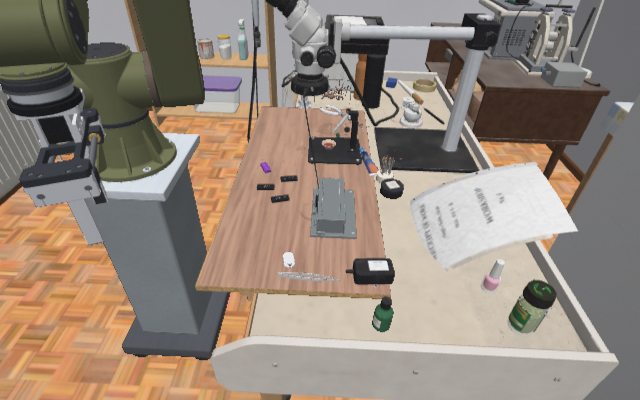

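Side view: black stones at (265,187), (289,178) and (280,198), case at (333,208). In the top view the stones are at about (242,233), (285,240) and (262,261). Look-alikes are the purple bar (218,268), which I'll leave, and the black adapter (399,142). The tab is on the near side of the case.

```bash
python3 - <<'E'
from h import *
c=shot('top')
for t,z in [('stone_1_mid',8),('cover_grip',48),('tab_pad',35)]:
    for r in trace(c,t):
        print(t,round(r['p'],2),np.round(r['rect']),r['region'].sum(),[np.round(x,1) for x in minrect(c,r['region'],z)])
# black bars by threshold
hsv=cv2.cvtColor(c['img'],cv2.COLOR_RGB2HSV); m=(hsv[...,2]<70).astype('uint8')
n,l,s,ce=cv2.connectedComponentsWithStats(m)
for i in range(1,n):
    if 100<s[i,4]<800 and 210<ce[i][0]<400 and ce[i][1]>130: print(np.round(ce[i]),s[i,4],[np.round(x,1) for x in minrect(c,l==i,8)],)
# case base: grey
m=((hsv[...,1]<45)&(hsv[...,2]>70)&(hsv[...,2]<170)).astype('uint8'); m[:140]=0;m[210:]=0;m[:,:250]=0;m[:,360:]=0
print([np.round(x,1) for x in minrect(c,m,8)], [np.round(x,1) for x in minrect(c,m,0)])
E
```

```text
stone_1_mid 0.64 [262. 262.  13.  28.] 204 [array([ 408.3, -123.3]), array([44.6, 18.5]), np.float64(1.1)]
cover_grip 0.76 [307. 182.  79.  35.] 2611 [array([ 573.1, -211.7]), array([158.6,  69.5]), np.float64(89.9)]
tab_pad 0.6 [307. 193.  10.   2.] 43 [array([ 544.5, -212.4]), array([20.3,  8.2]), np.float64(90.0)]
[397. 142.] 561 [array([ 661.2, -407.5]), array([93.2, 48.4]), np.float64(3.8)]
[304. 192.] 197 [array([ 550.1, -210.2]), array([160.7,   6.3]), np.float64(90.0)]
[242. 233.] 156 [array([464.8, -81.1]), array([41.9, 15.7]), np.float64(10.4)]
[285. 240.] 155 [array([ 451.1, -170.4]), array([41.8, 15.5]), np.float64(16.6)]
[262. 261.] 157 [array([ 408.3, -123.8]), array([41.3, 15.6]), np.float64(4.3)]
[array([ 584.4, -211.6]), array([175.7, 100.7]), np.float64(89.9)] [array([ 586.1, -211.4]), array([177.2, 101.5]), np.float64(89.9)]
```

Call:
arm_command:
  steps:
    - [1,110,-30,10,-10]
    - [1,220,-60,20,-20]
    - [1,330,-90,40,-30]
    - [1,434,-121,60,-40]
    - [1,434,-121,74,-50]
    - [1,434,-121,74,-60]
    - [1,434,-121,74,-65.7]
    - [1,434,-121,74,-65.7]
    - [1,434,-121,74,-65.7]
    - [1,434,-121,74,-65.7]
    - [1,434,-121,74,-65.7]

```text
clock: 2.33
eef_pos: [571.3, -213.8, 151.1]
eef_rot: [3.141, 0.0, 1.568]
wrist_force: [0.4, 0.4, -0.3]
finger_gap: 93.8
finger_force: 0.0
```

```bash
python3 - <<'E'
from h import *
s=monitor.read_state(); print(s['clock'],s['eef_pos'],s['eef_rot'],s['finger_gap'])
c=shot('wrist','w1'); R=c['view'][:3,:3]; print(np.round(-R.T@c['view'][:3,3]),np.round(R,2))
for t,z in [('cover_grip',48),('tab_pad',34)]:
    for r in trace(c,t):
        print(t,round(r['p'],2),np.round(r['rect']),[np.round(x,1) for x in minrect(c,r['region'],z)])
# overlay hypothesised corners
def box(P): return np.array(P)
d=np.array([576.,-212,8])
for z,pts in [(40,[(-80,-30),(80,-30),(80,32),(-80,32)]),(0,[(-89,-44),(89,-44),(89,60),(-89,60)])]:
    w=[d+[y,-x,z] for x,y in pts]; print(np.round(proj(c,w),1).tolist())
E
```

```text
2.325 [ 571.34463961 -213.79316107  151.05906847] [3.14096174e+00 3.76198853e-04 1.56847637e+00] 93.84568422756821
[ 573. -132.  310.] [[ 1.   -0.    0.  ]
 [-0.   -0.96  0.28]
 [-0.   -0.28 -0.96]]
cover_grip 0.77 [326. 198.  78. 174.] [array([ 577.7, -210.8]), array([158.6,  66.8]), np.float64(90.0)]
tab_pad 0.44 [292. 201.  10.  30.] [array([ 545.2, -212.3]), array([ 6.1, 29.5]), np.float64(0.5)]
[[286.8, 113.7], [292.3, 284.8], [355.9, 284.6], [361.9, 113.4]]
[[275.9, 103.7], [282.9, 272.5], [376.7, 272.2], [386.2, 103.4]]
```

View pics/w1.png

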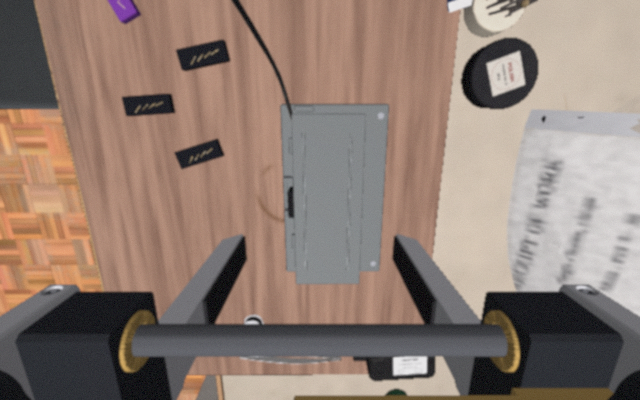

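```bash
python3 - <<'E'
from h import *
a=cv2.imread('pics/w1.png'); cv2.imwrite('pics/w1c.png',cv2.resize(a[95:295,265:405],None,fx=4,fy=3,interpolation=cv2.INTER_CUBIC))
g=cv2.cvtColor(a,6).astype(float)
for r in [130,160,185,225,250]:
    row=g[r-3:r+4].mean(0)[265:400]; d=np.diff(row); i=np.argsort(-abs(d))[:9]; print(r,sorted([(int(j+265),round(d[j])) for j in i]))
E
```

```text
130 [(278, -6), (279, -11), (280, -14), (282, 9), (290, -5), (292, 8), (363, -6), (365, 5), (395, 6)]
160 [(280, -11), (281, -14), (283, 6), (291, -6), (347, -6), (349, 11), (384, -7), (385, 6), (386, 8)]
185 [(281, -14), (282, -12), (289, -13), (290, -8), (292, 10), (293, 18), (294, 10), (303, 10), (384, 8)]
225 [(282, -5), (283, -8), (286, 6), (292, -7), (294, 7), (349, -5), (380, -5), (381, 6), (382, 10)]
250 [(284, -6), (286, 7), (304, 10), (380, 8), (390, -8), (391, -25), (392, -44), (393, -38), (394, -11)]
```

View pics/w1c.png

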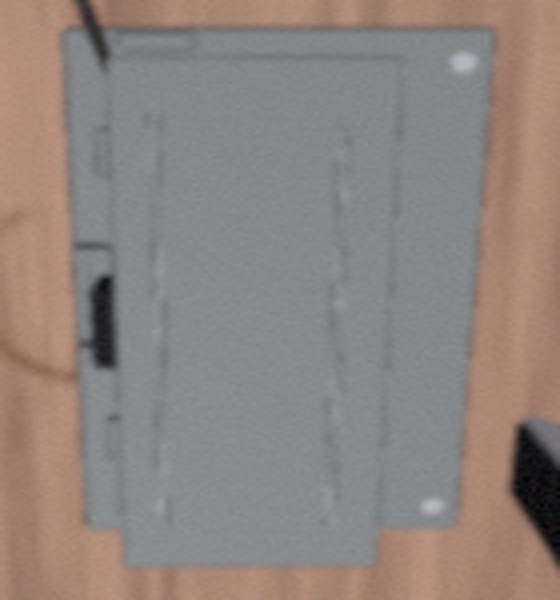

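Closer view confirms the cover at about (579,-212) and square to the world axes. The black tab pad (292,201) is on the near side.

Call:
arm_command:
  steps:
    - [1,1.5,8,0,0]
    - [1,1.5,8,45,0]
    - [1,1.5,8,80,0]
    - [1,1.5,8,100,0]
    - [1,1.5,8,108,0]
    - [1,1.5,8,108,0]
    - [1,1.5,8,108,0]
    - [0.6,1.5,8,108,0]
    - [0.6,1.5,8,108,0]
    - [0.6,1.5,8,108,0]
    - [0.6,1.5,8,108,0]
    - [0.6,1.5,8,108,0]
  force: 30

```text
clock: 3.98
eef_pos: [580.1, -211.2, 42.7]
eef_rot: [3.141, 0.0, 1.57]
wrist_force: [-2.1, 0.0, 4.8]
finger_gap: 61.3
finger_force: 30.0
```

Call:
arm_command:
  steps:
    - [0.5,0,0,-4,0]
    - [0.5,0,0,-10,0]
    - [0.5,0,0,-20,0]
    - [0.5,0,0,-35,0]
    - [0.5,0,0,-52,0]
    - [0.5,0,0,-52,0]
    - [0.5,0,0,-52,0]

```text
clock: 4.85
eef_pos: [579.9, -211.0, 94.3]
eef_rot: [-3.141, -0.0, 1.571]
wrist_force: [-0.9, 0.0, -1.3]
finger_gap: 61.8
finger_force: 30.0
```

Call:
arm_command:
  steps:
    - [0.5,-15,-20,0,0]
    - [0.5,-45,-65,0,0]
    - [0.5,-75,-110,0,0]
    - [0.5,-100,-150,0,0]
    - [0.5,-119,-175,10,0]
    - [0.5,-119,-175,30,0]
    - [0.5,-119,-175,48,0]
    - [0.5,-119,-175,56,0]
    - [0.5,-119,-175,59.2,0]
    - [0.5,-119,-175,59.2,0]
    - [0.5,-119,-175,59.2,0]

```text
clock: 6.22
eef_pos: [405.2, -330.1, 35.7]
eef_rot: [3.141, 0.0, 1.571]
wrist_force: [0.5, -0.3, -1.6]
finger_gap: 61.6
finger_force: 30.0
```

Call:
arm_command:
  steps:
    - [0.5,0,0,1,0]
    - [1,0,0,1,0]
    - [1,0,0,1,0]
    - [1,0,0,1,0]
    - [1,0,0,1,0]
    - [1,0,0,1,0]
    - [1,0,0,-25,0]
    - [1,0,0,-60,0]
    - [1,20,5,-90,10]
    - [1,60,15,-114,20]
    - [1,110,25,-114,30]
    - [1,160,30,-114,40]
    - [1,205,35,-114,50]
    - [1,205,35,-114,60]
    - [1,205,35,-114,70]
    - [1,205,35,-114,80]
    - [1,205,35,-114,80]
    - [1,205,35,-114,80]
    - [1,205,35,-114,80]

```text
clock: 8.6
eef_pos: [440.0, -125.1, 149.2]
eef_rot: [-3.142, 0.0, 0.176]
wrist_force: [0.5, 0.8, 0.0]
finger_gap: 94.0
finger_force: 0.0
```

```bash
cat >> h.py <<'E'
def stones(c,z=8):
    hsv=cv2.cvtColor(c['img'],cv2.COLOR_RGB2HSV); out=[]
    m=cv2.morphologyEx((hsv[...,2]<75).astype('uint8'),cv2.MORPH_CLOSE,np.ones((5,5)))
    n,l,s,ce=cv2.connectedComponentsWithStats(m)
    for i in range(1,n):
        if s[i,4]<100: continue
        (x,y),(w,h),a=minrect(c,l==i,z)
        if w<h: w,h,a=h,w,a-90
        a=(a+90)%180-90
        if 36<w<52 and 12<h<25: out.append([round(float(v),1) for v in (x,y,w,h,a)]+[ce[i].round().tolist()])
    return out
E
python3 - <<'E'
from h import *
s=monitor.read_state(); print(s['clock'],s['eef_pos'],s['eef_rot'],s['finger_gap'])
c=shot('wrist','w2')
for r in stones(c): print(r)
for r in trace(c,'stone_1_mid'): print(round(r['p'],2),np.round(r['rect']),[np.round(x,1) for x in minrect(c,r['region'],8)])
c=shot('top','top2')
for r in stones(c): print(r)
for r in trace(c,'cover_grip'): print(round(r['p'],2),np.round(r['rect']),[np.round(x,1) for x in minrect(c,r['region'],40)])
E
```

```text
8.6 [ 440.02212791 -125.05098053  149.24467517] [-3.14156554e+00  2.99866503e-05  1.76459641e-01] 93.9885452537182
[467.1, -80.7, 42.9, 16.6, 10.4, [279.0, 165.0]]
[453.4, -169.2, 43.5, 16.2, 16.7, [364.0, 193.0]]
[410.8, -123.2, 44.1, 15.6, 3.5, [312.0, 224.0]]
0.8 [312. 223.  22.  44.] [array([ 411.1, -123.5]), array([46.7, 18.1]), np.float64(3.2)]
0.91 [368. 265.  82.  33.] [array([ 405.7, -331.6]), array([ 64.1, 158. ]), np.float64(0.1)]
```

View pics/w2.png

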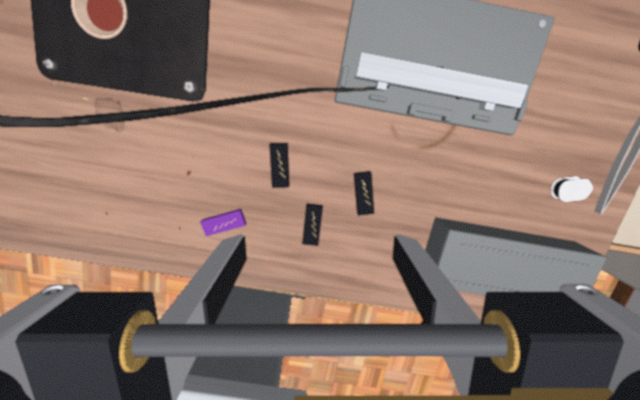

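The stones are at (279,165), (364,193) and (312,224), with the purple bar at (222,222) to be left alone. The cover stands clear at the right, around (520,250), and the ledge shows at about (442,78).

Call:
arm_command:
  steps:
    - [0.5,44.5,-38.8,20,0]
    - [0.5,44.5,-38.8,70,0]
    - [0.5,44.5,-38.8,110,0]
    - [0.5,44.5,-38.8,125,0]
    - [0.5,44.5,-38.8,128.7,0]
    - [0.5,44.5,-38.8,128.7,0]
    - [0.1,44.5,-38.8,128.7,0]
    - [0.1,44.5,-38.8,128.7,0]
    - [0.1,44.5,-38.8,128.7,0]
    - [0.1,44.5,-38.8,128.7,0]
    - [0.1,44.5,-38.8,120,0]
    - [0.1,44.5,-38.8,90,0]
    - [0.1,44.5,-38.8,70,0]
    - [0.1,44.5,-38.8,70,0]
  force: 25

```text
clock: 10.55
eef_pos: [477.8, -79.3, 80.6]
eef_rot: [3.14, -0.003, 0.174]
wrist_force: [-0.7, -0.0, -0.7]
finger_gap: 17.7
finger_force: 25.0
```

```bash
python3 - <<'E'
from h import *
c=shot('wrist','w3')
a=cv2.cvtColor(c['img'],4); cv2.imwrite('pics/w3c.png',cv2.resize(a[0:300,150:550],None,fx=2,fy=2,interpolation=cv2.INTER_CUBIC))
d=np.array([579.2,-211.5,8])
for z,pts in [(17,[(-75,-20.5),(75,-20.5),(75,-1),(-75,-1)]),(0,[(-89,-44),(89,-44),(89,60),(-89,60)])]:
    w=[d+[y,-x,z] for x,y in pts]; print(np.round((proj(c,w)-[150,0])*2).tolist())
E
```

```text
[[540.0, 268.0], [947.0, 342.0], [972.0, 288.0], [556.0, 210.0]]
[[474.0, 321.0], [912.0, 399.0], [1041.0, 116.0], [547.0, 15.0]]
```

View pics/w3c.png

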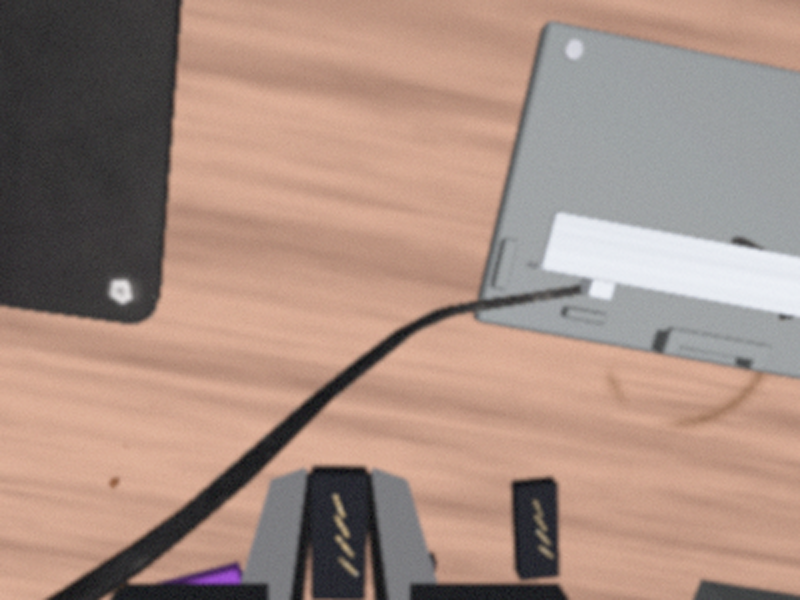

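```bash
python3 - <<'E'
from h import *
w=shot('wrist'); t=shot('top'); s=shot('side','side3')
a=cv2.cvtColor(s['img'],4); cv2.imwrite('pics/s3c.png',cv2.resize(a[60:240,240:420],None,fx=3.3,fy=3.3,interpolation=cv2.INTER_CUBIC))
# cable wrist polyline (crop/2+[150,0])
pw=np.array([(60,600),(200,500),(320,400),(400,335),(440,312),(520,298),(580,290)])/2+[150,0]
# top cable: line (210,199)-(268,193)
p0,p1=np.array([210,199.7]),np.array([268,193.5]); n=np.array([-(p1-p0)[1],(p1-p0)[0]]); n/=np.linalg.norm(n)
for p in pw:
    zs=np.arange(0,260,2.); W=np.array([back(w,p,z)[0] for z in zs]); e=(proj(t,W)-p0)@n
    i=np.argmin(abs(e)); print(p,W[i].round(),e[i].round(1),proj(t,W[i])[0].round(),proj(s,W[i])[0].round())
E
```

```text
[180. 300.] [509. -38. 172.] -0.3 [201. 200.] [306. 115.]
[250. 250.] [514. -50. 148.] 0.2 [212. 200.] [308. 126.]
[310. 200.] [523. -68. 110.] -0.1 [226. 198.] [311. 143.]
[350.  167.5] [533. -88.  64.] 0.0 [241. 196.] [314. 162.]
[370. 156.] [ 539. -102.   40.] -0.1 [250. 195.] [316. 173.]
[410. 149.] [ 547. -134.   16.] 0.0 [268. 194.] [318. 188.]
[440. 145.] [ 553. -161.    0.] -0.1 [281. 192.] [320. 199.]
```

View pics/s3c.png

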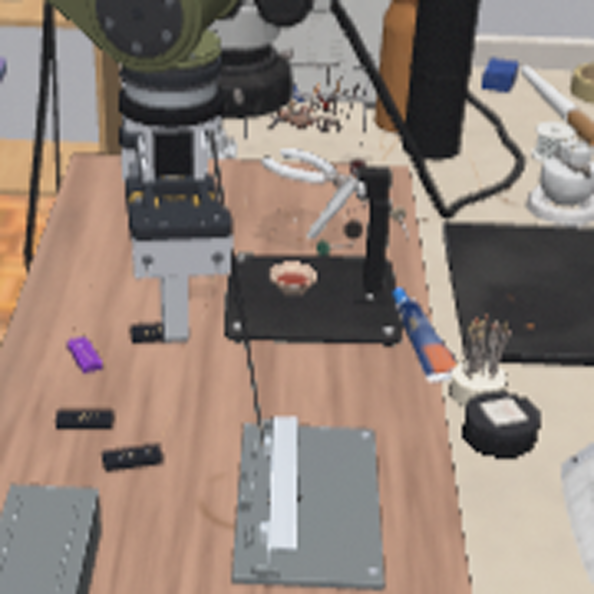

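The hanging cable runs from (509,-38,172) down to (550,-150,10), so I'll keep the gripper to the right of it. Stone held.

Call:
arm_command:
  steps:
    - [0.1,-8,45,0,0]
    - [0.1,-16,90,0,0]
    - [0.1,-24,135,0,0]
    - [0.1,-31.7,180.3,0,4]
    - [0.1,20,189,0,10]
    - [0.1,65,197,0,10]
    - [0.1,110.2,205.2,0,10]
    - [0.1,110.2,205.2,15,10]
    - [0.1,110.2,205.2,30,10]
    - [0.1,110.2,205.2,44,10]
    - [0.1,110.2,205.2,44,10]
    - [0.1,110.2,205.2,44,10]

```text
clock: 12.25
eef_pos: [621.2, -262.3, 35.9]
eef_rot: [3.141, -0.001, -0.001]
wrist_force: [-0.2, 1.0, -0.4]
finger_gap: 17.5
finger_force: 25.0
```

Call:
arm_command:
  steps:
    - [0.1,0,0,4,0]
    - [0.1,0,0,7,0]
    - [0.1,0,0,7,0]
    - [0.1,-8,0,7,0]
    - [0.1,-16,0,7,0]
    - [0.1,-22,0,7,0]
    - [0.1,-25,0,7,0]
    - [0.1,-25,0,7,0]
    - [0.1,-25,0,7,0]

```text
clock: 13.38
eef_pos: [595.9, -262.3, 28.9]
eef_rot: [3.141, -0.0, -0.001]
wrist_force: [0.1, 0.9, 6.9]
finger_gap: 17.5
finger_force: 25.0
```

```bash
python3 - <<'E'
from h import *
c=shot('wrist')
a=cv2.cvtColor(c['img'],4); cv2.imwrite('pics/w4c.png',cv2.resize(a[100:300,220:420],None,fx=3,fy=3,interpolation=cv2.INTER_CUBIC))
E
```

```text
(no output)
```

View pics/w4c.png

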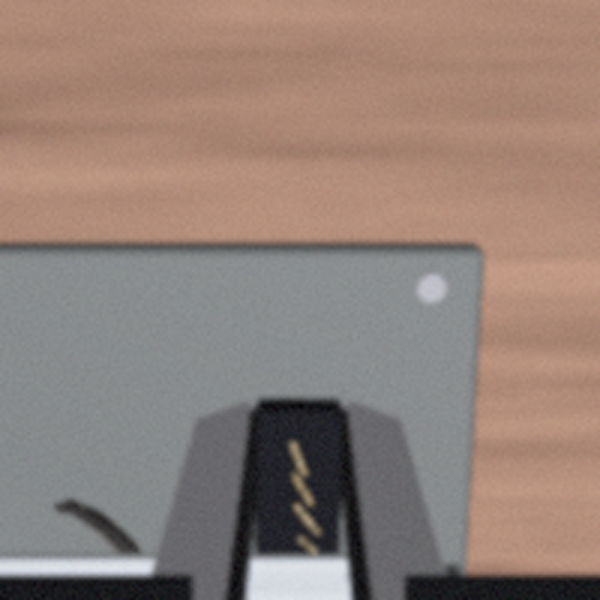

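The stone is in the pads, under the ledge edge and touching the deck. I'll push it on to the wall.

Call:
arm_command:
  steps:
    - [0.1,-1.5,0,-0.3,0]
    - [0.1,-3,0,-0.3,0]
    - [0.1,-4,0,-0.3,0]
    - [0.1,-4,0,-0.3,0]

```text
clock: 13.92
eef_pos: [594.1, -262.1, 29.3]
eef_rot: [3.14, -0.006, -0.0]
wrist_force: [16.2, -0.2, -0.8]
finger_gap: 17.6
finger_force: 25.0
```

Call:
arm_command:
  steps:
    - [0.1,-2.5,0,-0.3,0]
    - [0.28,-2.5,0,-0.3,0]
    - [0.28,-2.5,0,-0.3,0]
    - [0.28,-2.5,0,-0.3,0]
    - [0.28,-2.5,0,-20,0]
    - [0.28,-2.5,0,-55,0]
    - [0.5,-40,-20,-90,0]
    - [0.5,-80,-60,-90,0]
    - [0.5,-120,-95,-90,-5]
    - [0.5,-149,-102,-90,-12]
    - [0.5,-149,-102,-90,-12]
    - [0.5,-149,-102,-90,-12]

```text
clock: 15.42
eef_pos: [444.1, -160.5, 119.6]
eef_rot: [3.141, -0.001, 0.207]
wrist_force: [-0.5, 0.5, 0.3]
finger_gap: 46.9
finger_force: 0.0
```

```bash
python3 - <<'E'
from h import *
s=monitor.read_state(); print(s['eef_pos'],s['eef_rot'])
c=shot('wrist','w5')
for r in stones(c): print(r)
t=shot('top')
for r in trace(t,'stone_1_mid')+trace(c,'stone_1_mid'): print(round(r['p'],2),np.round(r['rect']))
hs=cv2.cvtColor(t['img'],cv2.COLOR_RGB2HSV); m=(hs[...,2]<75).astype('uint8'); n,l,st,ce=cv2.connectedComponentsWithStats(m)
for i in range(1,n):
    if 40<st[i,4]<600 and 210<ce[i][0]<350 and ce[i][1]>130: print(ce[i].round(),st[i,4],[np.round(x,1) for x in minrect(t,l==i,16)])
E
```

```text
[ 444.08781913 -160.48805758  119.56546593] [ 3.14051427e+00 -1.49842640e-03  2.07380036e-01]
[453.5, -169.7, 43.7, 15.9, 16.8, [330.0, 199.0]]
0.45 [262. 267.  11.   9.]
0.67 [275. 221.  22.  34.]
[330. 172.] 86 [array([ 592. , -262.5]), array([14.6, 21.2]), np.float64(89.9)]
```

Call:
arm_command:
  steps:
    - [0.5,17.3,10.1,40,-4.9]
    - [0.5,17.3,10.1,80,-4.9]
    - [0.5,17.3,10.1,95,-4.9]
    - [0.5,17.3,10.1,99.1,-4.9]
    - [0.5,17.3,10.1,99.1,-4.9]
    - [0.1,17.3,10.1,99.1,-4.9]
    - [0.1,17.3,10.1,99.1,-4.9]
    - [0.1,17.3,10.1,99.1,-4.9]
    - [0.1,17.3,10.1,99.1,-4.9]
    - [0.1,17.3,10.1,85,-4.9]
    - [0.1,10,50,44,0]
    - [0.1,20,80,44,5]
    - [0.1,65,83,44,11.9]
    - [0.1,115,85,44,11.9]
    - [0.1,163.6,87,44,11.9]
    - [0.1,163.6,87,60,11.9]
    - [0.1,163.6,87,78,11.9]
    - [0.1,163.6,87,83.6,11.9]
    - [0.1,163.6,87,83.6,11.9]

```text
clock: 18.0
eef_pos: [620.7, -211.5, 34.8]
eef_rot: [-3.141, 0.001, 0.001]
wrist_force: [0.5, -1.3, -0.7]
finger_gap: 17.3
finger_force: 25.0
```

Call:
arm_command:
  steps:
    - [0.1,0,0,4,0]
    - [0.1,0,0,5.7,0]
    - [0.1,0,0,5.7,0]
    - [0.1,-8,0,5.7,0]
    - [0.1,-16,0,5.7,0]
    - [0.1,-22,0,5.7,0]
    - [0.1,-25,0,5.7,0]
    - [0.1,-26.5,0,5.4,0]
    - [0.1,-26.5,0,5.4,0]

```text
clock: 19.12
eef_pos: [594.9, -211.2, 29.6]
eef_rot: [3.142, -0.0, 0.001]
wrist_force: [0.0, -0.8, -0.3]
finger_gap: 17.7
finger_force: 25.0
```

Call:
arm_command:
  steps:
    - [0.1,-1,0,0.6,0]
    - [0.1,-2,0,0.6,0]
    - [0.1,-3,0,0.6,0]
    - [0.1,-3.5,0,0.6,0]
    - [0.1,-3.5,0,0.6,0]

```text
clock: 19.75
eef_pos: [593.3, -211.2, 29.6]
eef_rot: [3.141, -0.005, 0.002]
wrist_force: [13.4, 0.7, -4.6]
finger_gap: 17.9
finger_force: 25.0
```

Call:
arm_command:
  steps:
    - [0.1,-1.8,0,0.2,0]
    - [0.28,-1.8,0,0.2,0]
    - [0.28,-1.8,0,0.2,0]
    - [0.28,-1.8,0,0.2,0]
    - [0.28,-1.8,0,-20,0]
    - [0.28,-1.8,0,-55,0]
    - [0.5,-45,0,-90,0]
    - [0.5,-95,-20,-90,0]
    - [0.5,-145,-55,-90,0]
    - [0.5,-175,-86,-90,-3.5]
    - [0.5,-175,-86,-90,-3.5]
    - [0.5,-175,-86,-90,-3.5]

```text
clock: 21.25
eef_pos: [417.1, -125.9, 120.1]
eef_rot: [3.141, -0.002, 0.062]
wrist_force: [0.1, -0.7, 0.1]
finger_gap: 47.2
finger_force: 0.0
```

```bash
python3 - <<'E'
from h import *
s=monitor.read_state(); print(s['eef_pos'],s['eef_rot'])
c=shot('wrist','w6')
for r in stones(c): print(r)
E
```

```text
[ 417.10543552 -125.92137888  120.11218131] [ 3.14062172e+00 -1.95623218e-03  6.21452769e-02]
[410.6, -122.9, 43.5, 15.2, 3.7, [315.0, 213.0]]
```

Call:
arm_command:
  steps:
    - [0.5,3.7,-3.4,40,0]
    - [0.5,3.7,-3.4,80,0]
    - [0.5,3.7,-3.4,95,0]
    - [0.5,3.7,-3.4,99.7,0]
    - [0.5,3.7,-3.4,99.7,0]
    - [0.1,3.7,-3.4,99.7,0]
    - [0.1,3.7,-3.4,99.7,0]
    - [0.1,3.7,-3.4,99.7,0]
    - [0.1,3.7,-3.4,99.7,0]
    - [0.1,3.7,-3.4,85,0]
    - [0.1,8,30,44,0]
    - [0.1,20,75.4,44,3.6]
    - [0.1,70,79,44,3.6]
    - [0.1,120,82,44,3.6]
    - [0.1,165,84,44,3.6]
    - [0.1,198,75,44,3.6]
    - [0.1,202.3,48.7,54,3.6]
    - [0.1,202.3,48.7,75,3.6]
    - [0.1,202.3,48.7,84,3.6]
    - [0.1,202.3,48.7,84,3.6]

```text
clock: 23.8
eef_pos: [620.6, -162.2, 34.4]
eef_rot: [-3.141, 0.001, -0.001]
wrist_force: [0.5, -0.2, -0.5]
finger_gap: 18.2
finger_force: 25.0
```

Call:
arm_command:
  steps:
    - [0.1,0,0,4,0]
    - [0.1,0,0,6.2,0]
    - [0.1,0,0,6.2,0]
    - [0.1,-8,0,6.2,0]
    - [0.1,-16,0,6.2,0]
    - [0.1,-22,0,6.2,0]
    - [0.1,-26,0,6.2,0]
    - [0.1,-28,0,6.2,0]
    - [0.1,-29,0,6.2,0]
    - [0.1,-29,0,6.2,0]

```text
clock: 25.05
eef_pos: [593.7, -161.5, 29.4]
eef_rot: [3.141, -0.004, -0.0]
wrist_force: [9.5, -0.1, -3.2]
finger_gap: 17.8
finger_force: 25.0
```

Call:
arm_command:
  steps:
    - [0.1,-0.5,0,0,0]
    - [0.1,0.5,0,-0.2,0]
    - [0.28,0.5,0,-0.2,0]
    - [0.28,0.5,0,-0.2,0]
    - [0.28,0.5,0,-0.2,0]
    - [0.28,0.5,0,-20,0]
    - [0.28,0.5,0,-55,0]
    - [0.5,0,35,-90,0]
    - [0.5,-30,60,-90,0]
    - [0.5,-30,60,-90,0]
    - [0.5,-30,60,-90,0]

```text
clock: 26.42
eef_pos: [562.6, -221.2, 119.7]
eef_rot: [3.141, -0.001, -0.0]
wrist_force: [0.3, -0.0, -0.1]
finger_gap: 47.1
finger_force: 0.0
```

```bash
python3 - <<'E'
from h import *
s=monitor.read_state(); print(s['eef_pos'],s['eef_rot'])
c=shot('wrist','w7'); a=cv2.cvtColor(c['img'],4); cv2.imwrite('pics/w7c.png',cv2.resize(a[80:280,190:450],None,fx=3,fy=3,interpolation=cv2.INTER_CUBIC))
hs=cv2.cvtColor(c['img'],cv2.COLOR_RGB2HSV); m=(hs[...,2]<75).astype('uint8'); n,l,st,ce=cv2.connectedComponentsWithStats(m)
for i in range(1,n):
    if 100<st[i,4]<3000 and ce[i][1]<300: print(ce[i].round(),st[i,4],[np.round(x,1) for x in minrect(c,l==i,16)])
E
```

```text
[ 562.57652236 -221.21060966  119.65002253] [ 3.14135175e+00 -9.02246215e-04 -4.27327562e-04]
[21.  7.] 585 [array([724. ,   3.9]), array([33.4,  8.6]), np.float64(89.9)]
[170.  13.] 1664 [array([ 717.7, -105.1]), array([60.2, 20.9]), np.float64(89.9)]
[630.  80.] 627 [array([ 670.6, -471. ]), array([27.7, 16.3]), np.float64(16.4)]
[252. 177.] 552 [array([ 592.1, -162.9]), array([27.8, 17.6]), np.float64(0.5)]
[308. 177.] 530 [array([ 592. , -213.1]), array([18.7, 27.7]), np.float64(89.9)]
[365. 177.] 541 [array([ 591.9, -261.7]), array([17.3, 27.7]), np.float64(89.9)]
[143. 269.] 422 [array([506.6, -60.2]), array([  8.9, 172.7]), np.float64(31.0)]
```

View pics/w7c.png

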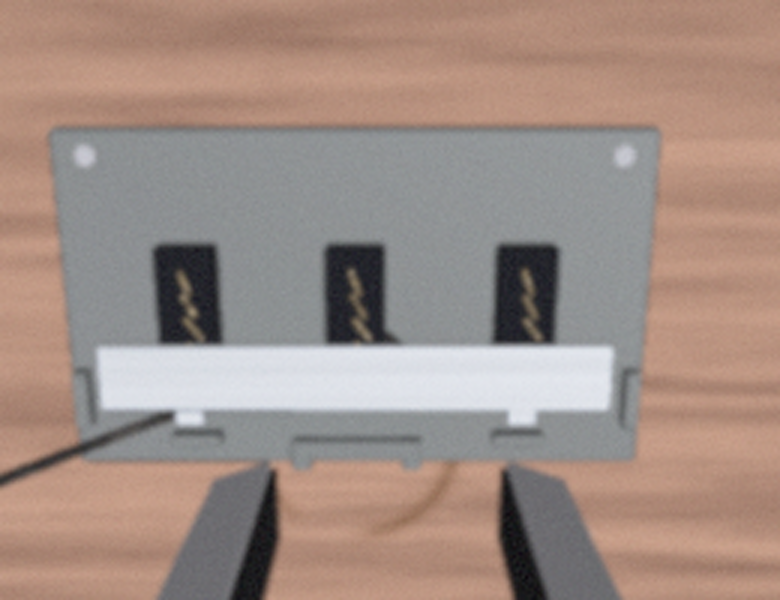

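All three stones are square under the ledge, at crop (187,295), (355,295) and (527,295). Next I fetch the cover.

Call:
arm_command:
  steps:
    - [1,-40,25,0,-10]
    - [1,-80,55,0,-20]
    - [1,-120,85,0,-30]
    - [1,-157.4,108.9,0,-40]
    - [1,-157.4,108.9,0,-50]
    - [1,-157.4,108.9,0,-60]
    - [1,-157.4,108.9,0,-70]
    - [1,-157.4,108.9,0,-80]
    - [1,-157.4,108.9,0,-90]
    - [1,-157.4,108.9,0,-90]
    - [1,-157.4,108.9,0,-90]

```text
clock: 27.85
eef_pos: [405.1, -330.0, 118.8]
eef_rot: [-3.142, -0.0, 1.567]
wrist_force: [-0.3, -0.1, -0.0]
finger_gap: 93.8
finger_force: 0.0
```

```bash
python3 - <<'E'
from h import *
s=monitor.read_state(); print(s['eef_pos'],s['eef_rot'])
c=shot('wrist','w8')
for t,z in [('cover_grip',40),('tab_pad',26)]:
  for r in trace(c,t): print(round(r['p'],2),np.round(r['rect']),[np.round(x,1) for x in minrect(c,r['region'],z)])
E
```

```text
[ 405.09689364 -330.01890647  118.76793023] [-3.14157472e+00 -5.98944345e-05  1.56712961e+00]
0.7 [323. 208.  86. 189.] [array([ 407.1, -330.2]), array([159.3,  67.1]), np.float64(89.7)]
0.55 [283. 211.   8.  32.] [array([ 373.8, -330.8]), array([30.2,  5.2]), np.float64(87.9)]
```

Call:
arm_command:
  steps:
    - [1,0,0,40,0]
    - [1,0,0,70,0]
    - [1,0,0,80,0]
    - [1,0,0,84.2,0]
    - [1,0,0,84.2,0]
    - [1,0,0,84.2,0]
    - [0.5,0,0,84.2,0]
    - [0.5,0,0,84.2,0]
    - [0.5,0,0,84.2,0]
    - [0.5,0,0,84.2,0]
    - [0.5,0,0,84.2,0]
    - [0.5,0,0,84.2,0]
  force: 30

```text
clock: 29.5
eef_pos: [405.0, -330.3, 34.8]
eef_rot: [3.141, 0.0, 1.57]
wrist_force: [1.8, 0.7, 4.1]
finger_gap: 61.9
finger_force: 30.0
```

Call:
arm_command:
  steps:
    - [0.5,0,0,-10,0]
    - [0.5,0,0,-30,0]
    - [0.5,0,0,-60,0]
    - [0.5,15,25,-62,0]
    - [0.5,45,65,-62,0]
    - [0.5,75,110,-62,0]
    - [0.5,105,150,-62,0]
    - [0.5,119,175,-62,0]
    - [0.5,119,175,-55,0]
    - [0.5,119,175,-42,0]
    - [0.5,119,175,-40,0]
    - [0.5,119,175,-40,0]
    - [0.5,119,175,-40,0]

```text
clock: 31.12
eef_pos: [579.8, -211.7, 75.0]
eef_rot: [3.141, 0.0, 1.57]
wrist_force: [-0.2, -0.2, -0.7]
finger_gap: 61.7
finger_force: 30.0
```

```bash
python3 - <<'E'
from h import *
s=monitor.read_state(); print(s['eef_pos'],s['eef_rot'])
c=shot('wrist','w9'); a=cv2.cvtColor(c['img'],4); cv2.imwrite('pics/w9c.png',cv2.resize(a[70:320,240:420],None,fx=3,fy=2.4,interpolation=cv2.INTER_CUBIC))
for t,z in [('cover_grip',s['eef_pos'][2]+5.3)]:
  for r in trace(c,t): print(round(r['p'],2),np.round(r['rect']),[np.round(x,1) for x in minrect(c,r['region'],z)])
E
```

```text
[ 579.75960458 -211.68512798   74.98033031] [3.14101262e+00 2.54330537e-04 1.57002082e+00]
0.67 [318. 251. 128. 265.] [array([ 580.9, -190.6]), array([117.6,  62.1]), np.float64(89.9)]
```

View pics/w9c.png

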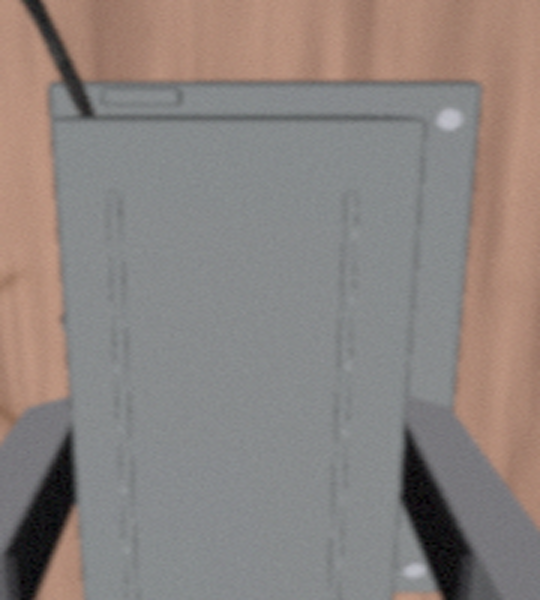

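The cover hovers square over the deck, with the cleat at crop (140,97) just outside its end wall. Lowering.

Call:
arm_command:
  steps:
    - [0.5,0.5,0.3,10,0]
    - [0.5,0.5,0.3,18,0]
    - [0.5,0.5,0.3,22,0]
    - [0.5,0.5,0.3,25,0]
    - [0.5,0.5,0.3,25,0]

```text
clock: 31.85
eef_pos: [580.0, -210.8, 49.4]
eef_rot: [-3.141, -0.0, 1.57]
wrist_force: [0.5, 0.2, -1.0]
finger_gap: 61.6
finger_force: 30.0
```

No contact force yet, so I carry on down.

Call:
arm_command:
  steps:
    - [0.5,0,0,2,0]
    - [0.5,0,0,4,0]
    - [0.5,0,0,5.5,0]
    - [0.5,0,0,6.8,0]
    - [0.5,0,0,7.3,0]
    - [0.5,0,0,7.3,0]

```text
clock: 32.6
eef_pos: [580.1, -210.8, 42.8]
eef_rot: [3.142, 0.0, 1.571]
wrist_force: [-2.5, 1.6, 5.3]
finger_gap: 61.6
finger_force: 30.0
```

Call:
arm_command:
  steps:
    - [0.5,0,0,0.3,0]
    - [1,0,0,0.3,0]
    - [1,0,0,0.3,0]
    - [1,0,0,0.3,0]
    - [1,0,0,0.3,0]
    - [1,0,0,0.3,0]
    - [1,0,0,-20,0]
    - [1,0,0,-60,0]
    - [1,0,0,-108,0]
    - [1,0,0,-108,0]
    - [1,0,0,-108,0]
    - [1,0,0,-108,0]

```text
clock: 34.1
eef_pos: [579.7, -210.7, 149.4]
eef_rot: [-3.14, -0.001, 1.57]
wrist_force: [0.1, 0.6, -1.1]
finger_gap: 93.9
finger_force: 0.0
```

```bash
python3 - <<'E'
from h import *
s=monitor.read_state(); print(s['eef_pos'],s['eef_rot'])
c=shot('wrist','w10'); b=cv2.imread('pics/w1.png'); a=cv2.cvtColor(c['img'],4)
f=lambda i:cv2.resize(i[95:295,265:405],None,fx=2.8,fy=2.8,interpolation=cv2.INTER_CUBIC)
cv2.imwrite('pics/w10c.png',np.hstack([f(b),f(a)]))
for t,z in [('cover_grip',48),('tab_pad',34)]:
    for r in trace(c,t):
        print(t,round(r['p'],2),np.round(r['rect']),[np.round(x,1) for x in minrect(c,r['region'],z)])
E
```

```text
[ 579.67351094 -210.65652155  149.37128257] [-3.14003001e+00 -6.90444374e-04  1.57046014e+00]
cover_grip 0.82 [317. 203.  78. 175.] [array([ 579.2, -210.2]), array([ 67.1, 157.8]), np.float64(0.1)]
tab_pad 0.5 [318. 202.  77. 174.] [array([ 579.3, -214.6]), array([166.1,  71. ]), np.float64(90.0)]
```

View pics/w10c.png

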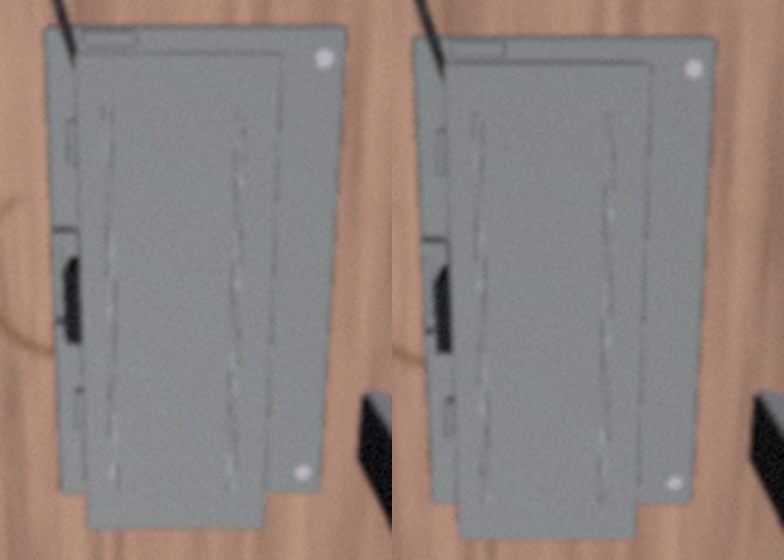

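The closed case now matches the initial view: the cover is square and the pad is out by the same amount. Handing in.

```bash
python3 -c "
from cell import job; print(job.sign_off())"
```

```text
the job is handed in; nothing more can be done
None
```

I stowed all three stones under the ledge against the back wall and put the cover back, and the last picture shows it square with its tab out; the job is handed in, and no verdict came back.

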